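Fit the keyed turntable plate on a slanted display drive

ROBOT

A 6-joint arm with a two-finger parallel gripper is mounted at the origin on the work surface. World frame = base frame: x ahead of the robot, y to its left, z up, the work surface at z = 0. Lengths are in m, angles in degrees, forces in N, time in s.
With the tool pointing down it reaches from about 0.35 to 0.875 m from the base axis. Payload 4.2 kg.
Tool frame: the origin (TCP) lies midway between the tips of the shut fingers; the grasp point (between the pads) lies 19 mm behind it; z points along the fingers, y is the direction in which the jaws open and shut (so a half turn about z gives the same grasp; the last joint's range is limited). The gripper opens to 87 mm and grips with 3 to 60 N. Pads are 19 mm wide; open, the fingers measure 117 mm over their backs; the gripper's body (75 mm by 190 mm) begins 51 mm behind the grasp point.
Start: joints at [79.962, 22.042, 0.453, 0, -68.411, -14.817], TCP at [0.263, 0.567, 0.223] pointing down, gripper open.
Joint ranges: [-179.83, 179.83], [-69.29, 118.12], [-61.27, 80.66], [-181.25, 117.63], [-171.15, -9.14], [-177.46, 177.46]. Speed limits (degrees/s): [159.86, 159.86, 180, 180, 180, 180].

INTERFACE

Orientations are given as a 3x3 rotation matrix whose columns are the frame's x, y, z axes.
In Python, from station import r gives the robot as it stands.
- The arm moves only by the tool carry_out, never from a script. Its argument "steps" is a list of rows, each a list of 2 entries, a list of its own where there are three numbers: the shift along the tool's x, y, z in cm, then the turn about the tool's z in degrees. In form: [[[x, y, z], twist], ...]. A call has 1 to 20 rows; each row is the pose to reach, as a shift and turn from the pose measured when the call began, along the tool's axes at that moment; what a row does not reach only later rows make up. A row lasts 1/10 s, in which the tool goes at most 50 mm and 8.59 degrees, less where a joint would pass 70% of its speed; a pose out of reach is approached as far as the arm can. A call with a gripper value outside its range is refused whole. "gripper" is the gripper's target within -1 to 1 (fully open at 1, half-way at 0, shut at -1), set as the call begins (left out, the last holds). The fingers move at their own pace and stop on an object; the grip force is fixed at half the most. Time passes only in rows, so rows that repeat a pose let the fingers close. It gives the time, the measured TCP pose, the force and the opening at its end, in the units of the state.
- r.sense(): the state, without advancing time (a new reading comes with each control period).
- r.capture(name): name is "side" or "top" or "wrist"; returns the picture (400x640x3 uint8, red, green, blue); there is no depth.
- r.calibration(name): a dict with "camera_matrix" (3x3 intrinsics, pixels), "D" ([k1, k2, p1, p2, k3] as OpenCV has them; the pictures are not rectified), "world_from_camera" (4x4, takes a point from camera to world coordinates). Camera axes: x right, y up, looking along -z (the intrinsics and any distortion apply to the point x, -y, -z); pixel columns grow to the right and rows downward; lengths in m; the calibration is good to about 2 mm. A picture is of the moment at which its call begins: read the wrist's pose just before it. calibration takes no time and is no camera call; for the wrist camera it gives the pose at the moment of the call.
- r.finish_job(): hands the job in, once; it reports no verdict.
Trained networks look in the newest picture that a camera, given by its name, has taken for a name from the list of things; names that differ only in an ending like _2 or _b are one class to them, and where a whole thing is asked for, a point or a joint stands for the part that bears it (a point fixed in the world has none). Each returns a list of dicts, best first, with "confidence" (0 to 1); they miss things now and then, are a little off and sometimes report something else, mostly with a low value. They report only what shows in the picture. A call takes as long as a camera call. They do not tell look-alikes from the thing itself.
- r.cut_out(camera, target): "pixels" (400x640 bool, what is visible of it).
- r.place_of(camera, target): "centre" ([x, y, z] in m, in world coordinates, good to about 4 mm: a listed point, or the origin of a listed thing).
The state is a dict: "time_s": time; "joints": joint angles; "joint_velocities": joint speeds; "effort": joint torques, N m; "tcp_pos": TCP position; "ee_rot": TCP orientation; "wrist_force": force on the tool from outside, world axes, zero at the start; "moment": the same for the moment, N m; "gripper_width": opening from 0.0 (shut) to 1.0 (fully open).
Only numpy, scipy, OpenCV 4.12 (cv2) and the standard library are available. Lean on these libraries where they do the work, as an engineer would, in place of code of your own. Each camera call takes 0.05 s, during which the arm holds its last target. There are 200 camera calls.

TASK

Fit the loose wooden turntable plate onto the slanted shaft of the display drive: turn it so that the keyway in its square metal hub matches the key on the shaft, slide it on fully home against the collar, hub outwards, and let go of it. Only then push the drive's start lever over, away from the front of the drive, to its far stop. Leave the carvings where they are.

Things in the scene. Friction and masses are not known exactly. Their poses are not given: they have to be found in the camera images.
- plate_mid (a point): Centre of the loose turntable plate (about 0.45 kg, varies): a round wooden disc 150 mm across, 12 mm thick lying flat, with a square metal hub on top; 48 mm high in all. Point on the bore's axis, 24 mm above the underside. z: along the bore, from disc to hub. x: from the axis towards the keyway; an index screw (12 mm steel head) is in the disc on that side.
- hub_top (a point): Centre of the plate's hub at its free end, 48 mm above the disc's underside. Hub: plain metal, 46 x 46 mm, 36 mm high above the disc, sides square to x and y; grip it across two opposite sides. A 22 mm bore goes right through hub and disc, with a keyway on its x side along all its length: 10 mm wide, far wall 17.5 mm from the axis.
- drive: Display drive, fixed to the table: a black box 150 x 150 x 60 mm high (origin under its centre) with a grey round head on top, slanted 30 degrees from vertical towards its front (-x, roughly towards the robot), ending in a 44 mm metal collar with the shaft. On its -y side a low black foot carries the start lever. z up.
- shaft_base (a point): Centre of the collar's face at the foot of the shaft, 130 mm above the table; it turns with the shaft. z: outwards along the shaft, 30 degrees from vertical. x: from the axis towards the key. Fully home, the plate's underside lies on this face: plate_mid is 24 mm out along z and both x axes point the same way.
- shaft_tip (a point): Free end of the dark steel shaft, 44 mm out from shaft_base on its axis. The shaft is 20 mm thick, its last 6 mm tapering to 12 mm. Key: a straight rib on its x side, 8 mm wide, outer face 16 mm from the axis, from the collar to 26 mm out, then 5 mm wide and 14 mm from the axis up to 30 mm out; beyond that the shaft is round.
- shaft (a joint): Turn of the shaft about its own axis (rad); at 0 the key is on the uphill side, away from the front of the drive; positive is anticlockwise as seen from the shaft's free end. It starts anywhere; the gearbox holds it, turning only above about 0.5 N m.
- lever_tip (a point): Centre of the black ball, 26 mm across, on the end of the start lever. The lever is a thin steel rod on a small grey block beside the drive, on the drive's -y side; the ball is 80 mm from the pivot and is free to be pushed with closed fingers. At the start it leans to the front of the drive, ball about 122 mm above the table.
- lever_pivot (a point): Pivot of the start lever, 52 mm above the table, fixed to the drive. x: horizontal, from the front of the drive to its back, the way the lever must be pushed; y: along the pivot's axis; z: up.
- lever (a joint): Angle of the start lever (rad): 0 leaning 0.5 rad to the front, 0.5 upright, 1.0 leaning 0.5 rad to the back at its far stop (running). It starts between 0 and 0.15, moves with less than 2 N at the ball and stays where it is left.
- drum_mid (a point): Bystander: a small carved goblet drum, 118 mm high, 90 mm across its top; point on its axis 59 mm up.
- elephant_mid (a point): Bystander: a small dark carved elephant, about 115 mm long, 80 mm high; point at its middle, 40 mm up.
- bowl_mid (a point): Bystander: a small wooden bowl, 90 mm across, 40 mm high; point on its axis 20 mm up.
Things that resemble listed ones, but are neither listed nor needed, are in the scene too. Of the things that look like the part that bears plate_mid, the middle-sized one is meant.

How it is judged:
By the outcome, as a careful person would: the job done as asked, in the order asked, and still so for the second after the job is handed in, with the robot touching nothing.
It also fails if it takes over 59 s, if anything falls off the work surface, if the arm or the gripper's body presses on something with over 40 N, if the wrist force passes 120 N, or if a joint passes its speed limit or range.

## Working session

There is one attempt and no reset: what is moved stays moved. The work goes in short steps, Python scripts to look and compute and a tool call to move; the robot and the scene stay as the last step left them, time stands still between calls to the robot, and variables do not carry over. Pictures are saved under pics/ and viewed, about 8 in all and at most 12, crops included, and the job is handed in when it is done.

Besides the shell and the picture viewer there is one more tool, called after "Emit:" by a JSON object that holds its "op" and its "data". carry_out: Moves the arm, as the interface text tells. Its arguments: {"type":"object","properties":{"steps":{"type":"array","items":{"type":"array"}},"gripper":{"type":"number"}},"required":["steps"]}

```bash
ls; mkdir -p pics
python3 - <<'E'
from station import r
import cv2,numpy as np
s=r.sense();print({k:np.round(v,3).tolist() for k,v in s.items() if k in('time_s','tcp_pos','ee_rot','gripper_width')})
a=r.capture("top");b=r.capture("side")
cv2.imwrite('pics/a.png',a[:,:,::-1]);cv2.imwrite('pics/b.png',b[:,:,::-1])
for c in("top","side"):
  print(c,np.round(r.calibration(c)["world_from_camera"],3).tolist())
  for t in("plate_mid","hub_top","drive","shaft_base","shaft_tip","lever_tip","lever_pivot","drum_mid","elephant_mid","bowl_mid"):
    print(t,[(np.round(d["centre"],3).tolist(),round(d["confidence"],2)) for d in r.place_of(c,t)])
E
```

```text
pics
{'time_s': 0.0, 'tcp_pos': [0.262, 0.567, 0.221], 'ee_rot': [[0.907, -0.421, -0.001], [-0.421, -0.907, -0.002], [0.0, 0.002, -1.0]], 'gripper_width': 1.001}
top [[-0.037, 0.978, -0.205, 0.304], [-0.999, -0.036, 0.011, -0.001], [0.003, 0.206, 0.979, 1.011], [0.0, 0.0, 0.0, 1.0]]
plate_mid [([0.497, 0.185, 0.028], 0.97), ([0.532, 0.375, 0.019], 0.64), ([0.243, 0.274, 0.03], 0.62), ([0.748, -0.216, 0.062], 0.29)]
hub_top [([0.243, 0.276, 0.065], 0.82), ([0.494, 0.181, 0.051], 0.72), ([0.532, 0.376, 0.03], 0.72)]
drive [([0.523, -0.202, -0.004], 0.96)]
shaft_base [([0.516, -0.202, 0.131], 0.52)]
shaft_tip [([0.489, -0.207, 0.164], 0.51), ([0.521, -0.202, -0.002], 0.17)]
lever_tip [([0.479, -0.349, 0.126], 0.54)]
lever_pivot [([0.515, -0.348, 0.052], 0.93)]
drum_mid [([0.745, -0.217, 0.057], 0.85)]
elephant_mid [([0.737, 0.236, 0.041], 0.59)]
bowl_mid [([0.736, -0.026, 0.02], 0.74)]
side [[0.877, 0.328, -0.35, 0.119], [-0.48, 0.592, -0.647, -0.707], [-0.005, 0.736, 0.677, 0.869], [0.0, 0.0, 0.0, 1.0]]
plate_mid [([0.242, 0.276, 0.038], 0.72), ([0.536, 0.373, 0.011], 0.72), ([0.5, 0.179, 0.026], 0.64)]
hub_top [([0.53, 0.376, 0.035], 0.85), ([0.498, 0.18, 0.05], 0.72), ([0.243, 0.276, 0.063], 0.59)]
drive [([0.52, -0.199, 0.001], 0.95)]
shaft_base [([0.515, -0.198, 0.13], 0.73), ([0.495, 0.182, 0.047], 0.71)]
shaft_tip [([0.49, -0.208, 0.172], 0.53)]
lever_tip [([0.48, -0.35, 0.126], 0.56)]
lever_pivot [([0.512, -0.35, 0.051], 0.98)]
drum_mid [([0.745, -0.208, 0.058], 0.93), ([0.739, -0.021, 0.018], 0.72)]
elephant_mid [([0.737, 0.239, 0.041], 0.83)]
bowl_mid [([0.741, -0.022, 0.02], 0.93)]
```

View pics/a.png

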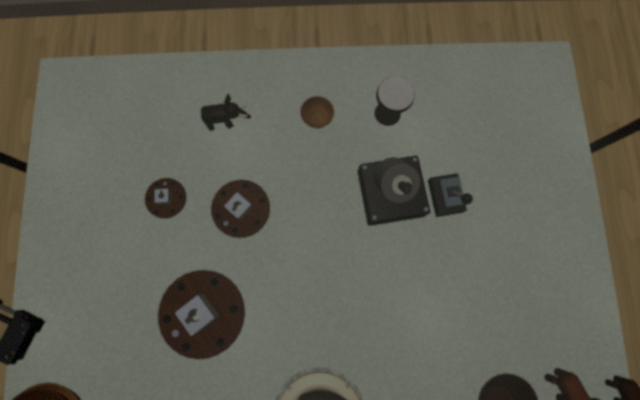

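View pics/b.png

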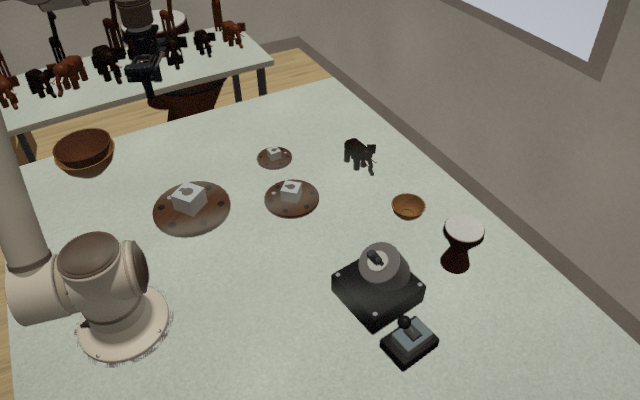

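The middle-sized plate is at about px (240,208) in the top view, which is (0.497, 0.182) in the world, with its screw at px (226,223). The drive is at px (395,190), yawed a little. The lever ball is at px (466,198). I'll move above the plate for a close look.

```bash
cat > h.py <<'E'
from station import r
import numpy as np, cv2
def rel(target):  # world point -> tool shift in cm
    s=r.sense();return np.round(np.array(s["ee_rot"]).T@(np.array(target)-s["tcp_pos"])*100,1).tolist()
def K(c): 
    k=r.calibration(c);return np.array(k["camera_matrix"]),np.array(k["D"]),np.array(k["world_from_camera"])
def proj(c,P,k=None):
    M,D,T=k or K(c);W=np.linalg.inv(T);p=np.asarray(P,float).reshape(-1,3)@W[:3,:3].T+W[:3,3]
    return cv2.projectPoints((p*[1,-1,-1]).reshape(-1,1,3),np.zeros(3),np.zeros(3),M,D)[0].reshape(-1,2)
def onplane(c,uv,z,k=None):
    M,D,T=k or K(c);q=cv2.undistortPoints(np.array(uv,float).reshape(-1,1,2),M,D).reshape(-1,2)
    d=np.c_[q[:,0],-q[:,1],-np.ones(len(q))]@T[:3,:3].T
    return T[:3,3]+d*((z-T[2,3])/d[:,2])[:,None]
def st():
    s=r.sense()
    for k in("time_s","joints","tcp_pos","ee_rot","wrist_force","gripper_width"):print(k,np.round(s[k],3).tolist())
    return s
E
python3 - <<'E'
from h import *
T=K("wrist")[2];s=r.sense();R=np.array(s["ee_rot"])
print("cam in tool",np.round(R.T@(T[:3,3]-s["tcp_pos"]),3),np.round(R.T@T[:3,:3],2).tolist())
print(rel([0.497,0.183,0.25]))
E
```

```text
cam in tool [ 0.083 -0.002 -0.162] [[-0.0, 0.95, 0.3], [1.0, 0.0, -0.0], [-0.0, 0.3, -0.95]]
[37.4, 25.0, -2.7]
```

Emit:
{"op": "carry_out", "data": {"steps": [[[37, 25, -2.7], 0], [[37, 25, -2.7], 0], [[37, 25, -2.7], 0], [[37, 25, -2.7], 0], [[37, 25, -2.7], 0], [[37, 25, -2.7], 0], [[37, 25, -2.7], 0], [[37, 25, -2.7], 0], [[37, 25, -2.7], 0], [[37, 25, -2.7], 0], [[37, 25, -2.7], 0], [[37, 25, -2.7], 0]]}}

```text
time_s: 2.3
tcp_pos: [0.493, 0.1852, 0.2495]
ee_rot: [[0.908, -0.42, -0.0], [-0.42, -0.908, 0.0], [-0.0, -0.0, -1.0]]
wrist_force: [0.2, -0.6, -0.8]
gripper_width: 1.0
```

Run:
```python
from h import *
st();a=r.capture("wrist");cv2.imwrite('pics/c.png',a[:,:,::-1])
for t in("plate_mid","hub_top"):
    print(t,[(np.round(d["centre"],4).tolist(),round(d["confidence"],2)) for d in r.place_of("wrist",t)])
```

```text
time_s 2.3
joints [38.247, 11.331, -10.742, -0.014, -67.925, 26.936]
tcp_pos [0.493, 0.185, 0.249]
ee_rot [[0.908, -0.42, -0.0], [-0.42, -0.908, 0.0], [-0.0, -0.0, -1.0]]
wrist_force [0.198, -0.58, -0.819]
gripper_width 1.0
plate_mid [([0.4963, 0.1771, 0.0278], 0.85), ([0.5319, 0.3739, 0.0153], 0.82)]
hub_top [([0.4945, 0.1809, 0.0466], 0.65), ([0.533, 0.3745, 0.0304], 0.64)]
```

View pics/c.png

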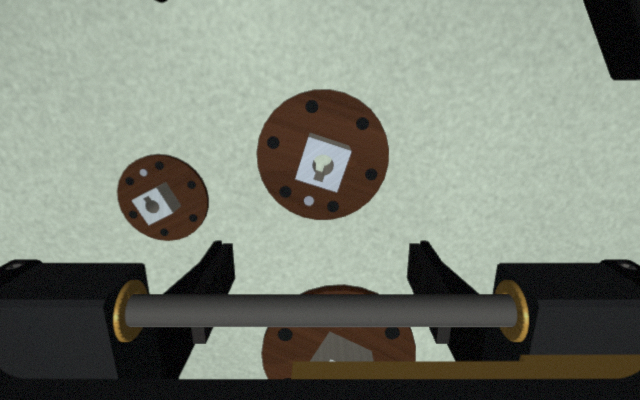

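The target plate is in the middle of the picture. The hub top is at px (323,163), with the keyway pointing down to the screw at (309,201). Next I'll segment the hub and screw to get their pose.

Run:
```python
from h import *
a=cv2.imread('pics/c.png');k=K("wrist")
m=((a.min(2)>160)&(a[:,:,0].astype(int)>a[:,:,2]-5)).astype(np.uint8);m[:,:255]=0;m[:,390:]=0;m[:130]=0;m[194:]=0
n,l,s,c=cv2.connectedComponentsWithStats(m);i=1+np.argmax(s[1:,4]);pts=np.argwhere(l==i)[:,::-1]
print("area",s[i])
P=onplane("wrist",pts,0.048,k)[:,:2];rc=cv2.minAreaRect((P*1000).astype(np.float32));print("hub mm",rc)
sc=onplane("wrist",[[309,201]],0.014,k)[0];print("screw",sc)
# disc outline
b=a[:,:,2].astype(int)-a[:,:,0]
dm=((a.max(2)<130)).astype(np.uint8);dm[:85]=0;dm[222:]=0;dm[:,:250]=0;dm[:,395:]=0
cs=max(cv2.findContours(dm,0,1)[0],key=len).reshape(-1,2)
print("disc",cv2.minEnclosingCircle((onplane("wrist",cs,0.012,k)[:,:2]*1000).astype(np.float32)))
ctr=np.array(rc[0])/1000;print("dir of screw deg",np.degrees(np.arctan2(sc[1]-ctr[1],sc[0]-ctr[0])),np.linalg.norm(sc[:2]-ctr))
```

```text
area [ 296  138   55   53 1623]
hub mm ((497.8639831542969, 183.4782257080078), (45.095703125, 45.15764617919922), 47.104759216308594)
screw [0.45875865 0.21851576 0.014     ]
disc ((498.02471923828125, 183.20071411132812), 74.66338348388672)
dir of screw deg 138.14035070581144 0.052505772254308455
```

Emit:
{"op": "carry_out", "data": {"steps": [[[14.8, 36.2, -6], 155], [[14.8, 36.2, -6], 155], [[14.8, 36.2, -6], 155], [[14.8, 36.2, -6], 155], [[14.8, 36.2, -6], 155], [[14.8, 36.2, -6], 155], [[14.8, 36.2, -6], 155], [[14.8, 36.2, -6], 155], [[14.8, 36.2, -6], 155], [[14.8, 36.2, -6], 155], [[14.8, 36.2, -6], 155], [[14.8, 36.2, -6], 155], [[14.8, 36.2, -6], 155], [[14.8, 36.2, -6], 155], [[14.8, 36.2, -6], 155], [[14.8, 36.2, -6], 155], [[14.8, 36.2, -6], 155], [[14.8, 36.2, -6], 155], [[14.8, 36.2, -6], 155], [[14.8, 36.2, -6], 155]]}}

```text
time_s: 4.45
tcp_pos: [0.476, -0.2042, 0.3095]
ee_rot: [[-1.0, -0.009, -0.0], [-0.009, 1.0, 0.0], [0.0, 0.0, -1.0]]
wrist_force: [-0.2, -0.7, 0.5]
gripper_width: 1.004
```

Run:
```python
from h import *
st();a=r.capture("wrist");cv2.imwrite('pics/d.png',a[:,:,::-1]);np.savez('d.npz',*K("wrist"))
for t in("drive","shaft_base","shaft_tip","lever_tip","lever_pivot"):
    print(t,[(np.round(d["centre"],4).tolist(),round(d["confidence"],2)) for d in r.place_of("wrist",t)])
```

```text
time_s 4.45
joints [-5.245, 8.529, -5.648, -0.002, -75.831, -84.232]
tcp_pos [0.476, -0.204, 0.309]
ee_rot [[-1.0, -0.009, -0.0], [-0.009, 1.0, 0.0], [0.0, 0.0, -1.0]]
wrist_force [-0.207, -0.669, 0.55]
gripper_width 1.004
drive [([0.5229, -0.2032, -0.0035], 0.73)]
shaft_base [([0.5107, -0.2054, 0.128], 0.57)]
shaft_tip [([0.4916, -0.2064, 0.165], 0.89)]
lever_tip [([0.4758, -0.3481, 0.1208], 0.82)]
lever_pivot [([0.5146, -0.343, 0.0502], 0.85), ([0.4778, -0.3482, 0.1217], 0.21)]
```

View pics/d.png

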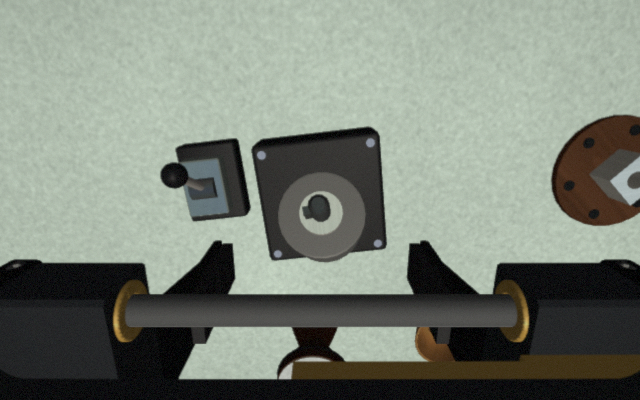

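The key shows on the left (-y) side of the shaft, about px (307,212). The shaft tip is at (320,203), the collar at (320,212) and the drive's bolts at (261,155), (370,143), (278,254) and (378,243). I'll fit the drive yaw and key angle by silhouette.

```bash
cat > fit.py <<'E'
from h import *
from scipy.optimize import minimize
def frame(yaw,q):
    c,s=np.cos(yaw),np.sin(yaw);Rz=np.array([[c,-s,0],[s,c,0],[0,0,1]])
    z=np.array([-.5,0,.75**.5]);u=np.array([.75**.5,0,.5]);v=np.cross(z,u)  # uphill
    return Rz@np.c_[np.cos(q)*u+np.sin(q)*v,-np.sin(q)*u+np.cos(q)*v,z]
def sil(base,yaw,q,k,S=8,w=640,h=400):
    R=frame(yaw,q);t=np.linspace(0,2*np.pi,40);m=np.zeros((h,w),np.uint8)
    circ=lambda rr,z:np.c_[rr*np.cos(t),rr*np.sin(t),0*t+z]
    parts=[np.r_[circ(.010,0),circ(.010,.038)],np.r_[circ(.010,.038),circ(.006,.044)],
     np.array([[x,y,z] for x in(.005,.016) for y in(-.004,.004) for z in(0,.026)]),
     np.array([[x,y,z] for x in(.005,.014) for y in(-.0025,.0025) for z in(.026,.03)])]
    for p in parts:
        uv=proj("wrist",p@R.T+base,k);hl=cv2.convexHull((uv*16).round().astype(np.int32))
        cv2.fillConvexPoly(m,hl,1,shift=4)
    return m
E
python3 - <<'E'
from fit import *
k=[np.load('d.npz')[f'arr_{i}'] for i in range(3)];a=cv2.imread('pics/d.png')
b=onplane("w",[[261,155],[370,143],[278,254],[378,243]],0.061,k)
print("bolts",b.round(4).tolist(),b.mean(0).round(4))
yaws=[np.degrees(np.arctan2(*(p[1::-1]))) for p in(b[2]-b[0],b[3]-b[1])]+[np.degrees(np.arctan2(-p[0],p[1])) for p in(b[1]-b[0],b[3]-b[2])]
print("yaws",np.round(yaws,1));yaw=np.radians(np.mean(yaws))
g=a.max(2);obs=(g<95).astype(np.uint8)
base0=np.array([.5125,-.203,.130])
# restrict to collar ellipse (22 mm)
best=[]
for dx in np.arange(-.008,.0081,.001):
  for dy in np.arange(-.006,.0061,.001):
    base=base0+[dx,dy,0];R=frame(yaw,0);t=np.linspace(0,6.28,60)
    e=proj("w",np.c_[.021*np.cos(t),.021*np.sin(t),0*t]@R.T+base,k)
    cm=np.zeros((400,640),np.uint8);cv2.fillConvexPoly(cm,(e*16).astype(np.int32),1,shift=4)
    o=np.c_[.0245*np.cos(t),.0245*np.sin(t),0*t]@R.T+base
    e2=proj("w",o,k);ring=np.zeros_like(cm);cv2.fillConvexPoly(ring,(e2*16).astype(np.int32),1,shift=4)
    for q in np.radians(np.arange(0,360,5)):
      pr=sil(base,yaw,q,k);tot=(ring|pr)>0
      want=np.where(pr,45,np.where(cm,200,110))
      best.append((np.abs(want[tot]-g[tot].astype(float)).mean(),dx,dy,np.degrees(q)))
best.sort();print(np.round(best[:8],4).tolist())
print(a[195:225,303:340].max(2)[::3,::2])
E
```

```text
bolts [[0.4691, -0.2711, 0.061], [0.4542, -0.1461, 0.061], [0.5945, -0.2549, 0.061], [0.5785, -0.13, 0.061]] [ 0.5241 -0.2005  0.061 ]
yaws [7.3 7.4 6.8 7.3]
[[21.7296, 0.001, 0.001, 275.0], [21.8422, 0.002, 0.001, 275.0], [21.9511, 0.001, 0.001, 280.0], [22.1441, 0.002, 0.001, 270.0], [22.2517, 0.002, 0.001, 265.0], [22.4456, 0.001, 0.001, 270.0], [22.5356, 0.002, 0.001, 280.0], [22.7007, 0.001, 0.001, 285.0]]
[[ 94  96 115 165 169 133  67  46  47  60 126 178 180 181 177 164 104  98
   95]
 [103 164 178 168  46  41  60  57  62  54  42  40 125 179 179 180 180 134
   98]
 [169 182 173  41  43  58  61  63  63  60  57  41  42 169 178 181 181 176
  141]
 [178 180 140  36  47  58  61  63  60  62  61  50  39 107 176 178 180 177
  179]
 [ 82  70  64  35  44  56  59  63  62  62  61  53  46  64 176 181 182 178
  177]
 [ 78  64  62  51  44  54  56  59  62  60  56  51  41  49 167 181 179 178
  178]
 [ 99  62  59  58  47  49  51  58  59  53  52  48  44  48 170 180 181 178
  178]
 [164  72  49  53  46  49  48  51  54  56  49  50  43 107 175 178 181 180
  177]
 [176 167 153 162 169 161  73  52  53  53  51  60 114 175 179 177 180 181
  176]
 [176 180 180 177 181 174 176 169 161 162 164 181 182 177 179 179 182 181
  171]]
```

Emit:
{"op": "carry_out", "data": {"steps": [[[-2.6, 38.7, 0], -46.6], [[-2.6, 38.7, 0], -46.6], [[-2.6, 38.7, 19], -46.6], [[-2.6, 38.7, 19], -46.6], [[-2.6, 38.7, 19], -46.6], [[-2.6, 38.7, 19], -46.6], [[-2.6, 38.7, 19], -46.6], [[-2.6, 38.7, 19], -46.6], [[-2.6, 38.7, 19], -46.6], [[-2.6, 38.7, 19], -46.6], [[-2.6, 38.7, 19], -46.6], [[-2.6, 38.7, 19], -46.6]]}}

```text
time_s: 5.95
tcp_pos: [0.5, 0.1819, 0.1202]
ee_rot: [[-0.683, -0.73, 0.001], [-0.73, 0.683, 0.0], [-0.001, -0.0, -1.0]]
wrist_force: [0.0, 0.3, -0.4]
gripper_width: 0.996
```

Run:
```python
from h import *
st();print(rel([.498,.1833,.017]),np.degrees(np.arctan2(*np.array(r.sense()["ee_rot"])[1::-1,0])))
```

```text
time_s 5.95
joints [37.479, 18.8, -20.774, 0.013, -50.371, -80.581]
tcp_pos [0.5, 0.182, 0.12]
ee_rot [[-0.683, -0.73, 0.001], [-0.73, 0.683, 0.0], [-0.001, -0.0, -1.0]]
wrist_force [0.026, 0.346, -0.443]
gripper_width 0.996
[0.0, 0.2, 10.3] -133.09374247637422
```

Emit:
{"op": "carry_out", "data": {"steps": [[[0, 0.2, 4], 0], [[0, 0.2, 8], 0], [[0, 0.2, 10.3], 0], [[0, 0.2, 10.3], 0], [[0, 0.2, 10.3], 0]]}}

```text
time_s: 6.45
tcp_pos: [0.4997, 0.183, 0.0185]
ee_rot: [[-0.684, -0.73, 0.003], [-0.73, 0.684, 0.001], [-0.003, -0.001, -1.0]]
wrist_force: [-0.7, 0.9, 0.7]
gripper_width: 0.999
```

Emit:
{"op": "carry_out", "data": {"steps": [[[0, 0, 0], 0], [[0, 0, 0], 0], [[0, 0, 0], 0], [[0, 0, 0], 0], [[0, 0, 0], 0], [[0, 0, 0], 0], [[0, 0, 0], 0], [[0, 0, 0], 0]], "gripper": -1}}

```text
time_s: 7.25
tcp_pos: [0.4996, 0.183, 0.0185]
ee_rot: [[-0.684, -0.73, 0.003], [-0.73, 0.684, 0.001], [-0.003, -0.001, -1.0]]
wrist_force: [-1.3, 0.4, 1.4]
gripper_width: 0.522
```

Emit:
{"op": "carry_out", "data": {"steps": [[[0, 0, -4], 0], [[0, 0, -9], 0], [[0, 0, -14], 0], [[0, 0, -19], 0], [[0, 0, -19], 0]]}}

```text
time_s: 7.75
tcp_pos: [0.5028, 0.1847, 0.2158]
ee_rot: [[-0.683, -0.731, 0.016], [-0.731, 0.683, 0.009], [-0.017, -0.006, -1.0]]
wrist_force: [0.8, 0.5, -4.1]
gripper_width: 0.523
```

Emit:
{"op": "carry_out", "data": {"steps": [[[-2.4, -38.4, -11.4], -143], [[-2.4, -38.4, -11.4], -143], [[-2.4, -38.4, -11.4], -143], [[-2.4, -38.4, -11.4], -143], [[-2.4, -38.4, -11.4], -143], [[-2.4, -38.4, -11.4], -143], [[-2.4, -38.4, -11.4], -143], [[-2.4, -38.4, -11.4], -143], [[-2.4, -38.4, -11.4], -143], [[-2.4, -38.4, -11.4], -143], [[-2.4, -38.4, -11.4], -143], [[-2.4, -38.4, -11.4], -143], [[-2.4, -38.4, -11.4], -143], [[-2.4, -38.4, -11.4], -143], [[-2.4, -38.4, -11.4], -143], [[-2.4, -38.4, -11.4], -143], [[-2.4, -38.4, -11.4], -143], [[-2.4, -38.4, -11.4], -143]]}}

```text
time_s: 9.55
tcp_pos: [0.7976, -0.0605, 0.3283]
ee_rot: [[0.985, 0.173, 0.01], [0.172, -0.985, 0.009], [0.011, -0.008, -1.0]]
wrist_force: [0.1, 0.4, -4.2]
gripper_width: 0.524
```

Run:
```python
from h import *
st()
```

```text
time_s 9.55
joints [7.008, 39.723, 45.291, -0.466, -94.947, 92.884]
tcp_pos [0.798, -0.06, 0.328]
ee_rot [[0.985, 0.173, 0.01], [0.172, -0.985, 0.009], [0.011, -0.008, -1.0]]
wrist_force [0.083, 0.408, -4.188]
gripper_width 0.524
```

Emit:
{"op": "carry_out", "data": {"steps": [[[5, 0.3, 0], 0], [[10, 0.5, 0], 0], [[15, 0.8, 0], 0], [[20, 1, 0], 0]]}}

```text
time_s: 9.95
tcp_pos: [0.9014, -0.0377, 0.287]
ee_rot: [[0.985, 0.171, 0.018], [0.17, -0.985, 0.006], [0.019, -0.003, -1.0]]
wrist_force: [1.0, 0.7, -8.7]
gripper_width: 0.525
```

Run:
```python
from h import *
st()
```

```text
time_s 9.95
joints [7.73, 59.534, 79.932, -0.227, -109.333, 92.008]
tcp_pos [0.901, -0.038, 0.287]
ee_rot [[0.985, 0.171, 0.018], [0.17, -0.985, 0.006], [0.019, -0.003, -1.0]]
wrist_force [1.03, 0.727, -8.672]
gripper_width 0.525
```

Emit:
{"op": "carry_out", "data": {"steps": [[[15, 0.5, -4], 0], [[15, 0.5, -4], 0], [[15, 0.5, -4], 0], [[15, 0.5, -4], 0], [[15, 0.5, -4], 0]]}}

```text
time_s: 10.45
tcp_pos: [0.9207, -0.0171, 0.2764]
ee_rot: [[0.984, 0.17, 0.059], [0.17, -0.985, 0.004], [0.059, 0.006, -0.998]]
wrist_force: [0.4, -0.1, -4.0]
gripper_width: 0.528
```

Run:
```python
from h import *
st()
```

```text
time_s 10.45
joints [9.035, 60.668, 80.653, 0.336, -106.605, 90.869]
tcp_pos [0.921, -0.017, 0.276]
ee_rot [[0.984, 0.17, 0.059], [0.17, -0.985, 0.004], [0.059, 0.006, -0.998]]
wrist_force [0.36, -0.116, -3.968]
gripper_width 0.528
```

Emit:
{"op": "carry_out", "data": {"steps": [[[58.7, 5.5, 3.5], 0], [[58.7, 5.5, 3.5], 0], [[58.7, 5.5, 3.5], 0], [[58.7, 5.5, 3.5], 0], [[58.7, 5.5, 3.5], 0], [[58.7, 5.5, 3.5], 0]]}}

```text
time_s: 11.05
tcp_pos: [0.9676, 0.0034, 0.1924]
ee_rot: [[0.981, 0.169, 0.097], [0.17, -0.985, 0.002], [0.096, 0.015, -0.995]]
wrist_force: [-0.0, -0.2, -4.5]
gripper_width: 0.525
```

Run:
```python
from h import *
st()
```

```text
time_s 11.05
joints [9.987, 66.112, 80.624, 0.876, -99.02, 89.984]
tcp_pos [0.968, 0.003, 0.192]
ee_rot [[0.981, 0.169, 0.097], [0.17, -0.985, 0.002], [0.096, 0.015, -0.995]]
wrist_force [-0.009, -0.242, -4.456]
gripper_width 0.525
```

Emit:
{"op": "carry_out", "data": {"steps": [[[6, -12, -4], 0], [[12, -12, -5], 0], [[20, -12, -4], 0], [[59, -10, 0], 0], [[59, -10, 0], 0]]}}

```text
time_s: 11.55
tcp_pos: [0.979, 0.1035, 0.1789]
ee_rot: [[0.977, 0.169, 0.134], [0.17, -0.986, 0.004], [0.133, 0.019, -0.991]]
wrist_force: [-0.4, -0.5, -4.7]
gripper_width: 0.528
```

Emit:
{"op": "carry_out", "data": {"steps": [[[59, 0, 1], 0], [[59, 0, 1], 0], [[59, 0, 1], 0]]}}

```text
time_s: 11.85
tcp_pos: [0.9978, 0.1119, 0.1555]
ee_rot: [[0.971, 0.166, 0.171], [0.168, -0.986, 0.005], [0.17, 0.024, -0.985]]
wrist_force: [1.0, -0.9, -4.6]
gripper_width: 0.529
```

Emit:
{"op": "carry_out", "data": {"steps": [[[59, 0, 3], 0], [[59, 0, 3], 0], [[59, 0, 3], 0]]}}

```text
time_s: 12.15
tcp_pos: [1.0147, 0.1217, 0.1369]
ee_rot: [[0.964, 0.165, 0.209], [0.167, -0.986, 0.007], [0.207, 0.028, -0.978]]
wrist_force: [0.0, 0.0, -4.3]
gripper_width: 0.524
```

Run:
```python
from h import *
st()
```

```text
time_s 12.15
joints [16.744, 70.185, 80.595, 3.04, -88.732, 83.149]
tcp_pos [1.015, 0.122, 0.137]
ee_rot [[0.964, 0.165, 0.209], [0.167, -0.986, 0.007], [0.207, 0.028, -0.978]]
wrist_force [0.027, 0.016, -4.281]
gripper_width 0.524
```

Emit:
{"op": "carry_out", "data": {"steps": [[[3, -5, -4], 0], [[8, -10, -8], 0], [[12, -15, -10], 0], [[40, -20, -10], 0], [[57, -20, -10], 0]]}}

```text
time_s: 12.65
tcp_pos: [0.9911, 0.2305, 0.1898]
ee_rot: [[0.954, 0.167, 0.247], [0.168, -0.986, 0.016], [0.246, 0.027, -0.969]]
wrist_force: [0.8, -0.6, -5.0]
gripper_width: 0.521
```

Emit:
{"op": "carry_out", "data": {"steps": [[[57, -7, -2], 0], [[57, -7, -2], 0], [[57, -7, -2], 0]]}}

```text
time_s: 12.95
tcp_pos: [1.0035, 0.2384, 0.1849]
ee_rot: [[0.945, 0.166, 0.283], [0.166, -0.986, 0.022], [0.282, 0.027, -0.959]]
wrist_force: [-1.0, -0.2, -4.8]
gripper_width: 0.525
```

Emit:
{"op": "carry_out", "data": {"steps": [[[57, -7, 0], 0], [[57, -7, 0], 0], [[57, -7, 0], 0]]}}

```text
time_s: 13.25
tcp_pos: [1.0144, 0.2486, 0.184]
ee_rot: [[0.933, 0.165, 0.319], [0.165, -0.986, 0.029], [0.32, 0.026, -0.947]]
wrist_force: [-0.2, -0.6, -3.7]
gripper_width: 0.528
```

Run:
```python
from h import *
st()
```

```text
time_s 13.25
joints [24.32, 68.396, 80.591, 6.08, -84.498, 75.793]
tcp_pos [1.014, 0.249, 0.184]
ee_rot [[0.933, 0.165, 0.319], [0.165, -0.986, 0.029], [0.32, 0.026, -0.947]]
wrist_force [-0.167, -0.585, -3.74]
gripper_width 0.528
```

Emit:
{"op": "carry_out", "data": {"steps": [[[57, -7, 2], 0], [[57, -7, 2], 0], [[57, -7, 2], 0]]}}

```text
time_s: 13.55
tcp_pos: [1.0251, 0.2579, 0.1837]
ee_rot: [[0.92, 0.165, 0.355], [0.163, -0.986, 0.036], [0.356, 0.025, -0.934]]
wrist_force: [-0.1, 0.4, -3.9]
gripper_width: 0.523
```

Emit:
{"op": "carry_out", "data": {"steps": [[[57, -7, 4], 0], [[57, -7, 4], 0], [[57, -7, 4], 0]]}}

```text
time_s: 13.85
tcp_pos: [1.0358, 0.2663, 0.1845]
ee_rot: [[0.905, 0.166, 0.391], [0.162, -0.986, 0.044], [0.392, 0.024, -0.919]]
wrist_force: [-0.1, 0.1, -3.9]
gripper_width: 0.523
```

Emit:
{"op": "carry_out", "data": {"steps": [[[57, -7, 6], 0], [[57, -7, 6], 0], [[57, -7, 6], 0]]}}

```text
time_s: 14.15
tcp_pos: [1.0461, 0.2738, 0.1862]
ee_rot: [[0.89, 0.167, 0.425], [0.16, -0.986, 0.051], [0.428, 0.022, -0.904]]
wrist_force: [-0.2, 0.5, -4.9]
gripper_width: 0.528
```

Emit:
{"op": "carry_out", "data": {"steps": [[[57, -7, 8], 0], [[57, -7, 8], 0], [[57, -7, 8], 0]]}}

```text
time_s: 14.45
tcp_pos: [1.0562, 0.2807, 0.1889]
ee_rot: [[0.873, 0.167, 0.459], [0.158, -0.986, 0.059], [0.462, 0.021, -0.886]]
wrist_force: [0.1, -1.2, -3.9]
gripper_width: 0.528
```

Run:
```python
from h import *
st()
```

```text
time_s 14.45
joints [25.552, 69.654, 80.589, 8.631, -74.726, 74.039]
tcp_pos [1.056, 0.281, 0.189]
ee_rot [[0.873, 0.167, 0.459], [0.158, -0.986, 0.059], [0.462, 0.021, -0.886]]
wrist_force [0.142, -1.205, -3.938]
gripper_width 0.528
```

Emit:
{"op": "carry_out", "data": {"steps": [[[57, -7, 10], 0], [[57, -7, 10], 0], [[57, -7, 10], 0]]}}

```text
time_s: 14.75
tcp_pos: [1.0659, 0.287, 0.1924]
ee_rot: [[0.854, 0.168, 0.492], [0.156, -0.986, 0.067], [0.496, 0.02, -0.868]]
wrist_force: [0.2, 0.2, -4.8]
gripper_width: 0.524
```

```bash
cat > tgt.py <<'E'
from fit import *
import sys
BASE=np.array([.5135,-.202,.130]);YAW=np.radians(7.2)
def report(q=273):
    s=st();R=np.array(s["ee_rot"]);F=frame(YAW,np.radians(q))
    print("tilt err deg",np.degrees(np.arccos(-R[:,2]@F[:,2])).round(2),"axis err in tool x,y",np.degrees(R.T@-F[:,2])[:2].round(2))
    print("twist needed deg",np.degrees(np.arctan2(R[:,0]@F[:,0]*-1,R[:,1]@F[:,0])).round(2))
    A=s["tcp_pos"]-BASE+R[:,0]*.0009; e=R.T@(A-F[:,2]*(A@F[:,2]))
    print("axis offset tool mm",(e*1000).round(1),"underside out mm",((A@F[:,2])-.0185)*1000)
    return F
E
python3 - <<'E'
from tgt import *
F=report()
print("raise",rel(r.sense()["tcp_pos"]+np.array([-.1,-.05,.17])),"pre",rel(BASE+F[:,2]*.17),"tgt",(BASE+F[:,2]*.17))
E
```

```text
time_s 14.75
joints [25.762, 69.887, 80.585, 9.279, -72.402, 73.638]
tcp_pos [1.066, 0.287, 0.192]
ee_rot [[0.854, 0.168, 0.492], [0.156, -0.986, 0.067], [0.496, 0.02, -0.868]]
wrist_force [0.179, 0.155, -4.824]
gripper_width 0.524
tilt err deg 0.36 axis err in tool x,y [0.24 0.27]
twist needed deg -0.29
axis offset tool mm [ 578.8 -389.    -0.7] underside out mm -269.1375279222829
raise [-0.9, 3.6, -20.0] pre [-58.0, 38.7, -42.0] tgt [ 0.42917025 -0.21265332  0.27722432]
```

Emit:
{"op": "carry_out", "data": {"steps": [[[-2, 1, -5], 0], [[-4, 2, -10], 0], [[-6, 4, -15], 0], [[-10, 6, -20], 0], [[-14, 9, -24], 0], [[-18, 12, -27], 0], [[-22, 15, -29], 0], [[-26, 17, -31], 0], [[-30, 20, -33], 0], [[-34, 23, -35], 0], [[-38, 25.5, -37], 0], [[-42, 28, -39], 0], [[-46, 31, -41], 0], [[-50, 33.5, -42], 0], [[-54, 36, -42], 0], [[-58, 38.7, -42], 0], [[-58, 38.7, -42], 0], [[-58, 38.7, -42], 0], [[-58, 38.7, -42], 0]]}}

```text
time_s: 16.65
tcp_pos: [0.4247, -0.2153, 0.2769]
ee_rot: [[0.856, 0.162, 0.491], [0.15, -0.987, 0.064], [0.495, 0.019, -0.869]]
wrist_force: [-0.4, -0.4, -4.5]
gripper_width: 0.523
```

Run:
```python
from tgt import *
F=report()
for c in("side","top"):
  a=r.capture(c)
  for t in("shaft_tip","shaft_base","plate_mid","hub_top"):
    print(c,t,[(np.round(d["centre"],4).tolist(),round(d["confidence"],2)) for d in r.place_of(c,t)])
  cv2.imwrite(f'pics/{c}2.png',a[:,:,::-1])
a=cv2.imread('pics/side2.png');b=cv2.imread('pics/top2.png')
cv2.imwrite('pics/e.png',np.hstack([cv2.resize(a[170:350,260:460],None,fx=2,fy=2,interpolation=2),cv2.resize(b[120:300,330:530],None,fx=2,fy=2,interpolation=2)]))
```

```text
time_s 16.65
joints [-15.389, -5.848, -24.938, -15.924, -44.312, 123.807]
tcp_pos [0.425, -0.215, 0.277]
ee_rot [[0.856, 0.162, 0.491], [0.15, -0.987, 0.064], [0.495, 0.019, -0.869]]
wrist_force [-0.418, -0.372, -4.458]
gripper_width 0.523
tilt err deg 0.34 axis err in tool x,y [0.32 0.11]
twist needed deg -0.61
axis offset tool mm [-3.5  1.9  0. ] underside out mm 153.61791968321344
side shaft_tip [([0.4904, -0.2107, 0.1697], 0.63), ([0.5131, -0.2043, 0.1308], 0.35)]
side shaft_base [([0.5144, -0.2008, 0.1304], 0.4)]
side plate_mid [([0.2434, 0.2757, 0.0361], 0.96)]
side hub_top [([0.2443, 0.2749, 0.0647], 0.97), ([0.4111, -0.2181, 0.3034], 0.56)]
top shaft_tip []
top shaft_base [([0.5159, -0.3494, 0.0564], 0.69)]
top plate_mid [([0.2421, 0.2733, 0.0317], 0.93), ([0.5272, 0.3763, 0.0157], 0.77), ([0.4273, -0.208, 0.284], 0.55)]
top hub_top [([0.2419, 0.2746, 0.0666], 0.98), ([0.5379, 0.3745, 0.0292], 0.78), ([0.4172, -0.2139, 0.3061], 0.57)]
```

View pics/e.png

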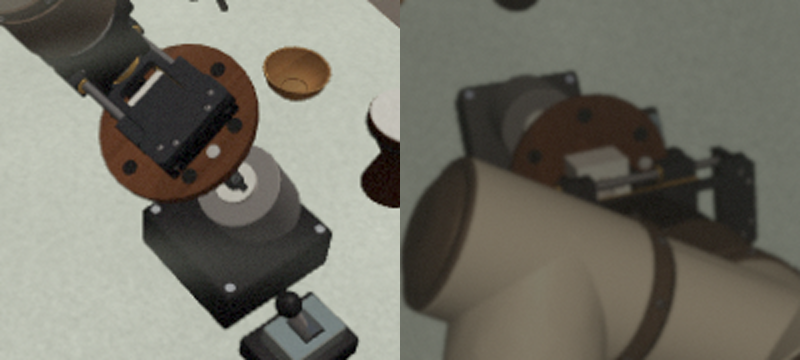

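The plate is held and tilted square to the shaft. In the left crop its screw is on the key's (-y) side at about px (213,152), and the shaft tip is in front at (237,180). I'll refine the key angle from the earlier picture and move up close.

Emit:
{"op": "carry_out", "data": {"steps": [[[0.3, -0.2, 4], -0.6], [[0.3, -0.2, 8], -0.6], [[0.3, -0.2, 10], -0.6], [[0.3, -0.2, 10], -0.6], [[0.3, -0.2, 10], -0.6]]}}

```text
time_s: 17.65
tcp_pos: [0.4813, -0.2026, 0.1919]
ee_rot: [[0.852, 0.18, 0.491], [0.169, -0.983, 0.068], [0.495, 0.025, -0.868]]
wrist_force: [-0.1, 0.1, -4.4]
gripper_width: 0.523
```

Run:
```python
from tgt import *
report()
k=[np.load('d.npz')[f'arr_{i}'] for i in range(3)];g=cv2.imread('pics/d.png').max(2)
obs=cv2.resize(g,None,fx=1,fy=1)[185:232,295:348]
from itertools import product
res=[]
for dx,dy,q in product(np.arange(-.002,.0021,.001),np.arange(-.002,.0021,.001),np.arange(258,291,2)):
    b=BASE+[dx,dy,0];pr=sil(b,YAW,np.radians(q),k)
    t=np.linspace(0,6.28,60);e=proj("w",np.c_[.022*np.cos(t),.022*np.sin(t),0*t]@frame(YAW,0).T+b,k)
    cm=np.zeros_like(pr);cv2.fillConvexPoly(cm,(e*16).astype(np.int32),1,shift=4)
    im=cv2.GaussianBlur(np.where(pr,52,np.where(cm,179,97)).astype(np.float32),(3,3),.7)[185:232,295:348]
    res.append((np.abs(im-obs).mean(),dx,dy,q))
res.sort();print(np.round(res[:10],3).tolist())
```

```text
time_s 17.65
joints [-11.733, 3.864, -28.0, -18.68, -31.214, 126.198]
tcp_pos [0.481, -0.203, 0.192]
ee_rot [[0.852, 0.18, 0.491], [0.169, -0.983, 0.068], [0.495, 0.025, -0.868]]
wrist_force [-0.141, 0.062, -4.447]
gripper_width 0.523
tilt err deg 0.42 axis err in tool x,y [0.26 0.33]
twist needed deg 0.47
axis offset tool mm [ 4.3 -3.2 -0. ] underside out mm 51.13621559496684
[[7.207, 0.001, 0.0, 272.0], [7.354, 0.001, 0.0, 274.0], [7.428, 0.001, 0.0, 268.0], [7.489, 0.001, 0.0, 276.0], [7.51, 0.001, 0.0, 270.0], [7.562, 0.0, 0.0, 272.0], [7.611, 0.001, 0.0, 264.0], [7.632, 0.0, 0.0, 276.0], [7.659, 0.0, 0.0, 274.0], [7.67, 0.001, 0.0, 266.0]]
```

Emit:
{"op": "carry_out", "data": {"steps": [[[-0.35, 0.33, 0], 0.5], [[-0.35, 0.33, 0], 0.5], [[-0.35, 0.33, 0], 0.5], [[-0.35, 0.33, 0], 0.5], [[-0.35, 0.33, 0], 0.5]]}}

```text
time_s: 18.15
tcp_pos: [0.4789, -0.2066, 0.1907]
ee_rot: [[0.853, 0.172, 0.492], [0.16, -0.985, 0.067], [0.496, 0.021, -0.868]]
wrist_force: [0.3, 0.1, -4.6]
gripper_width: 0.524
```

```bash
sed -i 's/\[.5135,-.202/[.5143,-.202/' tgt.py
python3 - <<'E'
from tgt import *
report(272)
E
```

```text
time_s 18.15
joints [-12.49, 3.963, -27.884, -19.283, -31.395, 126.868]
tcp_pos [0.479, -0.207, 0.191]
ee_rot [[0.853, 0.172, 0.492], [0.16, -0.985, 0.067], [0.496, 0.021, -0.868]]
wrist_force [0.341, 0.111, -4.591]
gripper_width 0.524
tilt err deg 0.38 axis err in tool x,y [0.22 0.3 ]
twist needed deg 0.97
axis offset tool mm [ 0.3  0.1 -0. ] underside out mm 51.94983244498745
```

Emit:
{"op": "carry_out", "data": {"steps": [[[0, 0, 0.6], 0.7], [[0, 0, 1.2], 0.7], [[0, 0, 1.8], 0.7], [[0, 0, 1.8], 0.7], [[0, 0, 1.8], 0.7]]}}

```text
time_s: 18.65
tcp_pos: [0.4863, -0.2057, 0.173]
ee_rot: [[0.858, 0.161, 0.488], [0.147, -0.987, 0.067], [0.492, 0.014, -0.87]]
wrist_force: [-1.6, -5.8, -8.7]
gripper_width: 0.528
```

Run:
```python
from tgt import *
report(272);print(r.sense()["moment"])
```

```text
time_s 18.65
joints [-12.205, 6.01, -28.194, -20.18, -29.322, 127.049]
tcp_pos [0.486, -0.206, 0.173]
ee_rot [[0.858, 0.161, 0.488], [0.147, -0.987, 0.067], [0.492, 0.014, -0.87]]
wrist_force [-1.643, -5.822, -8.676]
gripper_width 0.528
tilt err deg 0.59 axis err in tool x,y [0.48 0.34]
twist needed deg 0.22
axis offset tool mm [-2.1  0.   0. ] underside out mm 32.835301352092465
[-1.9004087   2.82638635 -0.84073476]
```

Emit:
{"op": "carry_out", "data": {"steps": [[[-0.1, 0.15, 0], 0], [[-0.1, 0.15, 0.3], 0], [[-0.1, 0.15, 0.6], 0], [[-0.1, 0.15, 0.9], 0], [[-0.1, 0.15, 0.9], 0]]}}

```text
time_s: 19.15
tcp_pos: [0.4905, -0.2065, 0.1645]
ee_rot: [[0.858, 0.162, 0.488], [0.148, -0.987, 0.068], [0.493, 0.014, -0.87]]
wrist_force: [0.3, 0.3, -4.5]
gripper_width: 0.525
```

Run:
```python
from tgt import *
report(272);s=r.sense();R=np.array(s["ee_rot"]);print("F tool",(R.T@(s["wrist_force"]-np.array([0,0,-4.5]))).round(1))
```

```text
time_s 19.15
joints [-12.317, 7.117, -28.11, -20.955, -28.395, 128.008]
tcp_pos [0.491, -0.207, 0.164]
ee_rot [[0.858, 0.162, 0.488], [0.148, -0.987, 0.068], [0.493, 0.014, -0.87]]
wrist_force [0.311, 0.291, -4.491]
gripper_width 0.525
tilt err deg 0.59 axis err in tool x,y [0.47 0.35]
twist needed deg 0.23
axis offset tool mm [-2.8  1.4  0. ] underside out mm 23.424260026806277
F tool [ 0.3 -0.2  0.2]
```

Emit:
{"op": "carry_out", "data": {"steps": [[[0, 0, 0.4], 0], [[0, 0, 0.8], 0], [[0, 0, 1.2], 0], [[0, 0, 1.5], 0], [[0, 0, 1.5], 0]]}}

```text
time_s: 19.65
tcp_pos: [0.4982, -0.2055, 0.1511]
ee_rot: [[0.858, 0.162, 0.488], [0.148, -0.987, 0.068], [0.492, 0.014, -0.87]]
wrist_force: [1.5, -0.0, -4.2]
gripper_width: 0.528
```

Run:
```python
from tgt import *
report(272);s=r.sense();R=np.array(s["ee_rot"]);print("F tool",(R.T@(s["wrist_force"]-np.array([0,0,-4.5]))).round(1))
```

```text
time_s 19.65
joints [-12.075, 8.838, -28.068, -21.915, -26.771, 128.931]
tcp_pos [0.498, -0.205, 0.151]
ee_rot [[0.858, 0.162, 0.488], [0.148, -0.987, 0.068], [0.492, 0.014, -0.87]]
wrist_force [1.537, -0.003, -4.204]
gripper_width 0.528
tilt err deg 0.6 axis err in tool x,y [0.48 0.35]
twist needed deg 0.23
axis offset tool mm [-2.8  1.3  0. ] underside out mm 7.980172019688078
F tool [1.5 0.3 0.5]
```

Sliding freely. Pressing on home.

Emit:
{"op": "carry_out", "data": {"steps": [[[0, 0, 0.4], 0], [[0, 0, 0.7], 0], [[0, 0, 0.9], 0], [[0, 0, 1.1], 0], [[0, 0, 1.1], 0]]}}

```text
time_s: 20.15
tcp_pos: [0.502, -0.2049, 0.1441]
ee_rot: [[0.857, 0.163, 0.488], [0.149, -0.986, 0.068], [0.493, 0.015, -0.87]]
wrist_force: [-18.2, 2.5, 19.3]
gripper_width: 0.525
```

Run:
```python
from tgt import *
report(272);s=r.sense();R=np.array(s["ee_rot"]);print("F tool",(R.T@(s["wrist_force"]-np.array([0,0,-4.5]))).round(1))
```

```text
time_s 20.15
joints [-11.995, 9.739, -27.995, -22.565, -25.973, 129.684]
tcp_pos [0.502, -0.205, 0.144]
ee_rot [[0.857, 0.163, 0.488], [0.149, -0.986, 0.068], [0.493, 0.015, -0.87]]
wrist_force [-18.205, 2.46, 19.336]
gripper_width 0.525
tilt err deg 0.59 axis err in tool x,y [0.45 0.38]
twist needed deg 0.33
axis offset tool mm [-3.   1.2  0. ] underside out mm -0.03740799102221887
F tool [ -3.5  -5.1 -29.5]
```

Contact comes exactly at 0 mm with 30 N axial, so the plate is home. Releasing and backing off.

Emit:
{"op": "carry_out", "data": {"steps": [[[0, 0, 0], 0], [[0, 0, 0], 0], [[0, 0, 0], 0], [[0, 0, 0], 0], [[0, 0, 0], 0], [[0, 0, 0], 0]], "gripper": 1}}

```text
time_s: 20.75
tcp_pos: [0.5022, -0.2048, 0.1438]
ee_rot: [[0.857, 0.164, 0.488], [0.149, -0.986, 0.068], [0.493, 0.015, -0.87]]
wrist_force: [0.6, 1.2, -0.3]
gripper_width: 0.961
```

Emit:
{"op": "carry_out", "data": {"steps": [[[0, 0, -2], 0], [[0, 0, -4], 0], [[0, 0, -8], 0], [[0, 0, -12], 0], [[0, 0, -12], 0], [[0, 0, -12], 0]]}}

```text
time_s: 21.35
tcp_pos: [0.4436, -0.2131, 0.2492]
ee_rot: [[0.856, 0.163, 0.49], [0.149, -0.987, 0.068], [0.495, 0.015, -0.869]]
wrist_force: [0.4, 0.4, -1.0]
gripper_width: 0.998
```

Run:
```python
from tgt import *
F=report(272);print("expect mid",BASE+.024*F[:,2],"top",BASE+.048*F[:,2])
a=r.capture("side");b=r.capture("wrist")
for c in("side","wrist"):
  for t in("plate_mid","hub_top","lever_tip","lever_pivot"):
    print(c,t,[(np.round(d["centre"],4).tolist(),round(d["confidence"],2)) for d in r.place_of(c,t)])
cv2.imwrite('pics/f.png',np.vstack([cv2.resize(a[190:370,280:480],(480,432),interpolation=2),cv2.resize(b,(480,300))[:160]])[:,:,::-1])
cv2.imwrite('pics/g.png',np.hstack([cv2.resize(a[200:370,290:470],(360,340),interpolation=2),cv2.resize(b,(440,275)).copy() if 0 else cv2.copyMakeBorder(cv2.resize(b,(440,275)),0,65,0,0,0)])[:,:,::-1])
```

```text
time_s 21.35
joints [-14.502, -2.691, -25.947, -16.947, -40.223, 124.526]
tcp_pos [0.444, -0.213, 0.249]
ee_rot [[0.856, 0.163, 0.49], [0.149, -0.987, 0.068], [0.495, 0.015, -0.869]]
wrist_force [0.449, 0.436, -1.034]
gripper_width 0.998
tilt err deg 0.47 axis err in tool x,y [0.33 0.34]
twist needed deg 0.33
axis offset tool mm [-1.5  2.  -0. ] underside out mm 120.48879601500089
expect mid [ 0.50239462 -0.203504    0.15078461] top [ 0.49048925 -0.205008    0.17156922]
side plate_mid [([0.5011, -0.2058, 0.1524], 0.89), ([0.2416, 0.2762, 0.0367], 0.56)]
side hub_top [([0.243, 0.2778, 0.0659], 0.84), ([0.4901, -0.2085, 0.1702], 0.81)]
side lever_tip [([0.4786, -0.3473, 0.1263], 0.6)]
side lever_pivot [([0.5144, -0.3459, 0.0525], 0.73)]
wrist plate_mid [([0.5014, -0.2064, 0.1533], 0.57)]
wrist hub_top [([0.475, -0.3488, 0.1235], 0.26)]
wrist lever_tip [([0.4769, -0.3464, 0.1223], 0.7)]
wrist lever_pivot [([0.5128, -0.3428, 0.0507], 0.97), ([0.4947, -0.2058, 0.1643], 0.74)]
```

View pics/g.png

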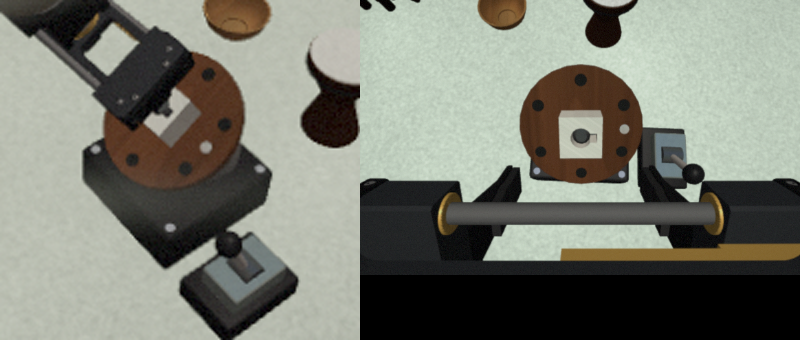

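The plate sits on the shaft with hub outwards and key matched; in the wrist view the shaft end shows in the hub bore at px (581,137). plate_mid is within 2–3 mm of the expected home point. The lever ball is at px (694,173), clear of the disc. Now I'll plan the lever push.

```bash
cat > lev.py <<'E'
from h import *
piv=np.array([.5135,-.3445,.052]);fx=np.array([.992,.125,0])
def tcp(th,back=0,out=.003):
    R=np.array(r.sense()["ee_rot"]);b=piv+.08*(np.sin(th)*fx+np.cos(th)*np.array([0,0,1]))
    return b-(.0225+back)*R[:,0]+.007*R[:,2]+out*R[:,1]
E
python3 - <<'E'
from lev import *
p=tcp(-.5,.04);print("above",rel(p+[0,0,.1]),p+[0,0,.1],"pre",rel(p),p)
E
```

```text
above [-6.8, 14.2, 3.5] [ 0.42573652 -0.36111078  0.18542465] pre [-11.7, 14.1, 12.2] [ 0.42573652 -0.36111078  0.08542465]
```

Emit:
{"op": "carry_out", "data": {"steps": [[[-2, 5, 1], 0], [[-4, 10, 2], 0], [[-6.8, 14.2, 3.5], 0], [[-6.8, 14.2, 3.5], 0], [[-9, 14.2, 8], 0], [[-11.7, 14.1, 12.2], 0], [[-11.7, 14.1, 12.2], 0], [[-11.7, 14.1, 12.2], 0], [[-11.7, 14.1, 12.2], 0], [[-11.7, 14.1, 12.2], 0]], "gripper": -1}}

```text
time_s: 22.85
tcp_pos: [0.4273, -0.362, 0.0893]
ee_rot: [[0.856, 0.165, 0.491], [0.152, -0.986, 0.065], [0.495, 0.019, -0.869]]
wrist_force: [1.2, 0.6, -0.1]
gripper_width: 0.174
```

Run:
```python
from lev import *
st()
for c in("side",):
  r.capture(c);print([np.round(d["centre"],4).tolist() for d in r.place_of(c,"lever_tip")])
for th,b in((-.5,.02),(-.5,0),(-.3,0),(-.1,0),(.1,0),(.3,0),(.5,0),(.5,-.01),(.5,-.015)): print(th,rel(tcp(th,b)))
```

```text
time_s 22.85
joints [-38.475, 19.123, -19.412, -37.456, -35.9, 166.036]
tcp_pos [0.427, -0.362, 0.089]
ee_rot [[0.856, 0.165, 0.491], [0.152, -0.986, 0.065], [0.495, 0.019, -0.869]]
wrist_force [1.188, 0.639, -0.128]
gripper_width 0.174
[[0.4776, -0.3512, 0.1227]]
-0.5 [1.8, -0.1, 0.2]
-0.5 [3.8, -0.1, 0.2]
-0.3 [5.3, 0.0, 0.4]
-0.1 [6.9, 0.1, 0.9]
0.1 [8.2, 0.1, 1.7]
0.3 [9.4, 0.2, 2.8]
0.5 [10.4, 0.2, 4.0]
0.5 [11.4, 0.2, 4.0]
0.5 [11.9, 0.2, 4.0]
```

Emit:
{"op": "carry_out", "data": {"steps": [[[1.8, 0, 0.2], 0], [[1.8, 0, 0.2], 0], [[3, 0, 0.2], 0], [[3.8, 0, 0.2], 0], [[4.6, 0, 0.3], 0], [[5.3, 0, 0.4], 0], [[6.1, 0, 0.6], 0], [[6.9, 0.1, 0.9], 0], [[7.5, 0.1, 1.3], 0], [[8.2, 0.1, 1.7], 0], [[8.8, 0.1, 2.2], 0], [[9.4, 0.2, 2.8], 0], [[9.9, 0.2, 3.4], 0], [[10.4, 0.2, 4], 0], [[10.7, 0.2, 4], 0], [[11, 0.2, 4], 0], [[11, 0.2, 4], 0]]}}

```text
time_s: 24.65
tcp_pos: [0.5329, -0.3454, 0.1062]
ee_rot: [[0.862, 0.167, 0.479], [0.153, -0.986, 0.068], [0.483, 0.014, -0.875]]
wrist_force: [-26.3, -5.2, 11.6]
gripper_width: 0.005
```

Run:
```python
from lev import *
st();c="side";a=r.capture(c)
for t in("lever_tip","lever_pivot","plate_mid"):print(t,[np.round(d["centre"],4).tolist() for d in r.place_of(c,t)])
print("expected end",piv+.08*(np.sin(.5)*fx+np.array([0,0,np.cos(.5)])),rel(tcp(.5)))
cv2.imwrite('pics/i.png',cv2.resize(a[200:370,290:470],None,fx=3,fy=3,interpolation=2)[:,:,::-1])
```

```text
time_s 24.65
joints [-28.459, 22.399, -12.695, -30.304, -34.807, 150.325]
tcp_pos [0.533, -0.345, 0.106]
ee_rot [[0.862, 0.167, 0.479], [0.153, -0.986, 0.068], [0.483, 0.014, -0.875]]
wrist_force [-26.349, -5.215, 11.621]
gripper_width 0.005
lever_tip []
lever_pivot [[0.5136, -0.3493, 0.0521]]
plate_mid [[0.2416, 0.2769, 0.0371], [0.5326, 0.3743, 0.0127]]
expected end [ 0.55154721 -0.33970574  0.1222066 ] [0.2, 0.1, 0.2]
```

View pics/i.png

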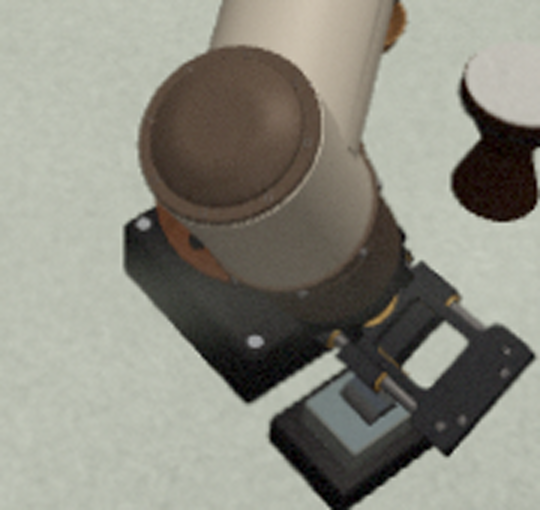

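The arm hides the lever ball here. The 26 N reaction, at 2 mm from the computed end pose, suggests the lever is at its stop. Backing off to check.

Emit:
{"op": "carry_out", "data": {"steps": [[[-1.5, 0, 0], 0], [[-3, 0, -1], 0], [[-5, 0, -4], 0], [[-7, 0, -9], 0], [[-9, 2, -14], 0], [[-12, 5, -18], 0], [[-14, 8, -20], 0], [[-14, 8, -20], 0], [[-14, 8, -20], 0]]}}

```text
time_s: 25.75
tcp_pos: [0.3291, -0.4608, 0.2147]
ee_rot: [[0.862, 0.163, 0.48], [0.149, -0.987, 0.066], [0.484, 0.015, -0.875]]
wrist_force: [0.8, 0.7, -0.9]
gripper_width: 0.004
```

Run:
```python
from tgt import *
F=report(272)
for c in("side","wrist","top"):
  a=r.capture(c);cv2.imwrite(f'pics/{c}3.png',a[:,:,::-1])
  for t in("lever_tip","lever_pivot","plate_mid","hub_top"):print(c,t,[(np.round(d["centre"],4).tolist(),round(d["confidence"],2)) for d in r.place_of(c,t)])
a=cv2.imread('pics/side3.png');b=cv2.imread('pics/wrist3.png')
cv2.imwrite('pics/j.png',np.hstack([cv2.resize(a[200:370,290:470],(360,340),interpolation=2),cv2.copyMakeBorder(cv2.resize(b,(440,275)),0,65,0,0,0)]))
```

```text
time_s 25.75
joints [-53.691, 13.419, -7.753, -30.18, -57.893, 167.12]
tcp_pos [0.329, -0.461, 0.215]
ee_rot [[0.862, 0.163, 0.48], [0.149, -0.987, 0.066], [0.484, 0.015, -0.875]]
wrist_force [0.83, 0.655, -0.911]
gripper_width 0.004
tilt err deg 1.06 axis err in tool x,y [1.01 0.34]
twist needed deg 0.3
axis offset tool mm [-153.2  227.6    1.3] underside out mm 162.93826505428282
side lever_tip [([0.5488, -0.3431, 0.1238], 0.71)]
side lever_pivot [([0.5147, -0.3449, 0.0505], 0.81)]
side plate_mid [([0.5005, -0.208, 0.1533], 0.77), ([0.2408, 0.2774, 0.036], 0.6)]
side hub_top [([0.4911, -0.2068, 0.1694], 0.87), ([0.2458, 0.2748, 0.0624], 0.78)]
wrist lever_tip []
wrist lever_pivot [([0.5124, -0.3425, 0.0521], 0.78)]
wrist plate_mid []
wrist hub_top []
top lever_tip [([0.5497, -0.3416, 0.1272], 0.68)]
top lever_pivot [([0.5159, -0.3493, 0.0523], 0.64), ([0.4919, -0.2057, 0.1667], 0.48), ([0.5168, -0.202, 0.1303], 0.32)]
top plate_mid [([0.4997, -0.1994, 0.1516], 0.85), ([0.5306, 0.3761, 0.0166], 0.74), ([0.2441, 0.2731, 0.0322], 0.61)]
top hub_top [([0.2408, 0.2746, 0.0658], 0.73), ([0.5324, 0.3763, 0.0297], 0.71), ([0.4888, -0.2048, 0.1747], 0.69), ([0.501, -0.2023, 0.1536], 0.67)]
```

View pics/j.png

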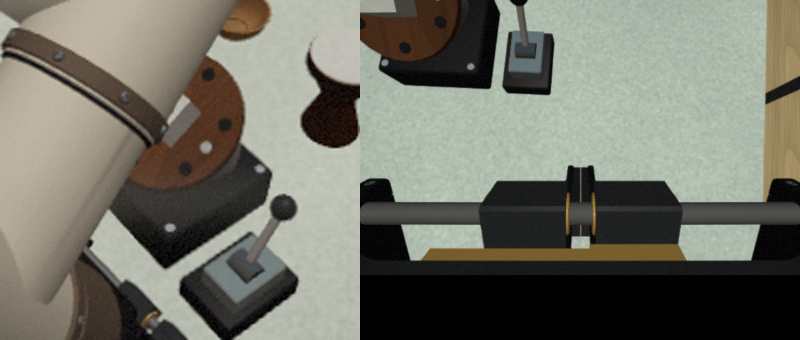

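Run:
```python
from station import r
print(r.finish_job())
```

```text
the job is handed in; nothing more can be done
None
```

The turntable plate is on the shaft with its key matched and hub outwards, fully home against the collar, and the start lever is pushed over. I handed the job in at about 26 s on the robot's clock.

- **How it went:** I picked the middle-sized plate up by its hub. The move interface has no tilt, so I tilted the tool 30° by commanding poses just beyond the arm's reach, which held joint 3 right at its upper limit (80.65 of 80.66°). I then slid the plate on, let go, and pushed the lever with the fingers closed. The plate was released before the lever was touched, and the carvings were left alone.
- **Plate:** It slid along the key almost without force and stopped at about 0 mm from the collar's face under about 30 N. After release and after the lever push, the camera estimates put its centre within about 2–5 mm of the home point.
- **Lever:** At the end of the push the force was about 31 N, directed along the lever's swing, as it would be at a hard stop. Afterwards the ball was seen at about (0.549, -0.342, 0.125), roughly 3–6 mm from the expected far-stop position. That reads as about 0.95 rad against 1.0, which is within the camera error, so the force is the stronger evidence that it is at the stop.
- **Failed or missing checks:** The close-up view after the push did not find the ball or the plate, because they were partly out of the frame. The side and top views confirmed both.

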